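# Load the vial block and wedge it off its rests

### The job

Drop the two loose capped vials into the two holes of the hinged aluminium block, one vial to each hole (either one in either), while the block still lies down on its stand. Then take the leveling wedge by its tail, lay it flat on the worktop and push its thin end in under the middle of the block's front edge until the block has just lifted off its two front rests, a few millimetres and no more. Finish there still gripping the wedge, flat on the worktop, with the wedge alone holding the block up; leave the beaker, the stopper and the weighing boat where they are.

Things in the scene. Friction and masses are not known exactly. Their poses are not given: they have to be found in the camera images.
- stand: Fixed dark steel U-shaped foot, 103 x 114 mm, 8 mm high, with the aluminium block on it (48 mm in all). Origin: centre of its underside, on the worktop; z up, x from the open front to the hinge at the rear, y left. Between the side rails a 62 mm wide channel, open at the front, 72 mm deep, bares the worktop under the block. The front faces the robot, turned by 17 degrees at most.
- block (a joint): Hinge of the aluminium block (90 deep x 114 wide x 36 mm, 0.6 kg) about a level pin at the stand's rear, 50 mm behind its origin, 12 mm above the worktop. 0 = down on the two front rests; grows as the front edge (95 mm from the pin) rises: 0.01 rad is about 1 mm. It falls back by its weight (about 3 N at the front edge).
- front_edge (a point): Middle of the block's lower front edge, 45 mm in front of the stand's origin; 12 mm above the worktop when the block is down. The wedge goes in under it, along the stand's x.
- hole_left (a point): Centre of the mouth of the left hole in the block's top, 26 mm in diameter, 24 mm deep, chamfered, 48 mm above the worktop with the block down; axes as the block's. The holes are 56 mm apart, centre to centre.
- hole_right (a point): Centre of the mouth of the right hole, same size.
- vial_a: Loose capped sample vial, upright cylinder 23 mm in diameter and 48 mm high (its cap, the top 11 mm, 22 mm in diameter), about 18 g. Origin: centre of its underside; z along its axis to the cap. In a hole it stands 24 mm proud.
- vial_b: The other vial, same shape and size.
- wedge: Loose dark steel wedge, 100 x 24 mm, 0.12 kg. Origin: centre of its underside; x points to the thin end. Ramp 72 mm long, 4 mm high at the thin end (x = +50 mm), 22 mm at x = -22 mm; behind it an upright tail, 28 mm long, 34 mm high. Flat and pushed in squarely, it meets the block's front edge with its thin end 32 mm past it; each further 4 mm lifts about 1 mm.
- wedge_tip (a point): Middle of the thin end's lower edge, on the wedge's underside.
- wedge_tail (a point): Middle of the wedge's tail, 36 mm behind the wedge's origin and 24 mm above its underside; grip the tail across its 24 mm width (along the wedge's y).
- beaker: Bystander: small beaker, 41 mm wide, 40 mm high, origin at its underside. It stands close before the water bath, a fixed box about 0.25 m high that fills the rear right of the worktop (beyond 0.63 m ahead of the robot): keep the gripper clear of it when carrying.
- stopper: Bystander: brown stopper, 32 mm wide, 25 mm high, origin at its underside.
- weigh_boat: Bystander: white weighing boat, 60 mm square, 15 mm high, origin at its underside.
Mind the look-alikes: they are no part of the job. There is more than one size of the wedge; the one meant has the size given above.

How it is judged:
On the way:
1. both vials stand in the block's holes, one in each, with the block still down on its rests (((z of vial_a in the frame of hole_left below -0.019 m and horizontal distance between vial_a and hole_left below 0.006 m and z of vial_b in the frame of hole_right below -0.019 m and horizontal distance between vial_b and hole_right below 0.006 m) or (z of vial_a in the frame of hole_right below -0.019 m and horizontal distance between vial_a and hole_right below 0.006 m and z of vial_b in the frame of hole_left below -0.019 m and horizontal distance between vial_b and hole_left below 0.006 m)) and value of joint block below 0.008 rad), for 0.2 s.
At the end, for the whole second after the job is handed in: One vial in each hole (19 mm deep, 6 mm of centre). Block hinge 0.012 to 0.07 rad, borne by the wedge (over 0.5 N), robot off block and stand (under 0.5 N). Wedge tip 20 mm past the front edge; wedge flat (within 4 mm, 0.08 rad), at rest, gripped (over 2 N) (((z of vial_a in the frame of hole_left below -0.019 m and horizontal distance between vial_a and hole_left below 0.006 m and z of vial_b in the frame of hole_right below -0.019 m and horizontal distance between vial_b and hole_right below 0.006 m) or (z of vial_a in the frame of hole_right below -0.019 m and horizontal distance between vial_a and hole_right below 0.006 m and z of vial_b in the frame of hole_left below -0.019 m and horizontal distance between vial_b and hole_left below 0.006 m)) and value of joint block between 0.012 and 0.07 rad and height (world z) of wedge below 0.004 m and angle between wedge's own z axis and vertical below 0.08 rad and x of wedge_tip in the frame of stand above -0.025 m and contact force between wedge and stand above 0.5 N and contact force between the fingers and wedge above 2 N and contact force between each of the arm, the fingers and stand below 0.5 N and linear speed of wedge below 0.01 m/s); the arm keeps its last pose, push and grip.
It fails at once if the block is tipped up by more than 9 mm at its front edge (value of joint block above 0.1 rad).
It fails at once if the beaker, the stopper or the weighing boat is moved by more than 20 mm (distance of any of beaker, stopper, weigh_boat from where it was at the start of the episode above 0.02 m).
It also fails if it takes over 72 s, if anything falls off the work surface, if the arm or the gripper's body presses on something with over 40 N, if the wrist force passes 120 N, or if a joint passes its speed limit or range.

### The arm

A 6-joint arm with a two-finger parallel gripper is mounted at the origin on a cart in front of the work surface, level with it; the furniture and walls round the work are solid. World frame = base frame: x ahead of the robot, y to its left, z up, the work surface at z = 0. Lengths are in m, angles in rad, forces in N, time in s.
With the tool pointing down it reaches from about 0.3 to 0.875 m from the base axis. Payload 6.4 kg.
Tool frame: the origin (TCP) lies on the centre line of the jaws, within the pads' length; the fingertips stand 19 mm ahead of it and the grasp point (between the pads) is the TCP (tip_reach is the distance from the TCP to the fingertips, in m); z points along the fingers, y is the line along which they close (so a half turn about z gives the same grasp; the last joint's range is limited). The gripper opens to 85 mm and grips with 20 to 120 N. Pads are 22 mm wide; open, the fingers measure 114 mm over their backs; the gripper's body (76 mm by 85 mm) begins 54 mm behind the grasp point. The pads swing forward as they close: fully open they stand 13 mm farther back than shut.
Start: joints at [1.077, 0.181, 1.607, -0, 1.354, -0.206], TCP at [0.163, 0.551, 0.25] pointing down, gripper open.
Joint ranges: [-2.99, 2.99], [-0.89, 2.07], [0.3, 2.58], [-1.14, 4.28], [0, 2.63], [-3.12, 3.12]. Speed limits (rad/s): [2.57, 2.57, 3.01, 3.14, 3.14, 3.14].

### API

Orientations are given as [roll, pitch, yaw] about the fixed x, y, z axes, in that order (R = Rz(yaw) Ry(pitch) Rx(roll)).
In Python, from station import state, get_image, camera_info, job_done, tip_reach gives the robot as it stands. The module is installed in compiled form; this text tells all that it offers.
- The arm moves only by the tool send_rows, never from a script. Its argument "steps" is text: rows parted by semicolons, each of 7 numbers parted by spaces: the opening, from 0 (shut) to 1 (fully open), then the shift along the tool's x, y, z in m, then the turn, a rotation vector about the tool's x, y, z in rad. A call has 1 to 5 rows; each row shifts and turns the commanded pose from where the row before left it, along the tool's axes as they then stand; what a row does not reach is not made up. A row lasts 1/10 s, in which the tool goes at most 50 mm and 8.59 degrees, less where a joint would pass 70% of its speed; a pose out of reach is approached as far as the arm can. A call is refused whole if a number of a shift passes 0.05 or a number of a turn 0.15, either way. A call with a gripper value outside its range is refused whole. The fingers move at their own pace and stop on an object; the grip force is fixed at half the most. Time passes only in rows, so rows that do not move let the fingers close. It gives the time, the measured TCP pose, the force, the opening and the grip force at its end, in the units of the state.
- state(): the state, without advancing time (a new reading comes with each control period).
- get_image(name): name is "scene" or "side" or "wrist"; returns the picture (480x640x3 uint8, red, green, blue); there is no depth.
- camera_info(name): a dict with "camera_matrix" (3x3 intrinsics, pixels), "dist" ([k1, k2, p1, p2, k3] as OpenCV has them; the pictures are not rectified), "pose" (4x4, takes a point from camera to world coordinates); the wrist camera has in their place "hand_eye" (4x4, takes a point from camera to tool coordinates, whose origin is the TCP and whose axes are the flange's). Camera axes: x right, y down, z forward; pixel columns grow to the right and rows downward; lengths in m; the calibration is good to about 2 mm. A picture is of the moment at which its call begins: read the wrist's pose just before it. camera_info takes no time and is no camera call.
- job_done(): hands the job in; it is judged then, once.
The state is a dict: "t": time; "q": joint angles; "dq": joint speeds; "effort": joint torques, N m; "eef_pos": TCP position; "ee_rot": TCP orientation; "contact_force": force on the tool from outside, world axes, zero at the start; "moment": the same for the moment, N m; "gripper_width": opening from 0.0 (shut) to 1.0 (fully open); "grasp_force": force on a finger pad.
Only numpy, scipy, OpenCV 4.12 (cv2) and the standard library are available. Lean on these libraries where they do the work, as an engineer would, in place of code of your own. Each camera call takes 0.05 s, during which the arm holds its last target. There are 200 camera calls.

## Working session

There is one attempt and no reset: what is moved stays moved. The work goes in short steps, Python scripts to look and compute and a tool call to move; the robot and the scene stay as the last step left them, time stands still between calls to the robot, and variables do not carry over. Pictures are saved under pics/ and viewed, at most 10 in all, crops included, and the job is handed in when it is done.

Besides the shell and the picture viewer there is one more tool, called after ">>>" by a JSON object that holds its "fn" and its "kwargs", one argument or row to a line. send_rows: Moves the arm, as the interface text tells. Its arguments: {"type":"object","properties":{"steps":{"type":"string"}},"required":["steps"]}

```bash
mkdir -p pics
python3 - <<'E'
from station import *
import cv2,numpy as np
print(state(),tip_reach)
for n in("scene","side","wrist"):
    i=camera_info(n);print(n,{k:np.round(v,4).tolist() for k,v in i.items()})
    im=get_image(n);cv2.imwrite(f"pics/{n}0.png",im[:,:,::-1])
E
```

```text
{'t': 0.0, 'q': array([ 1.07669524e+00,  1.81540890e-01,  1.60802708e+00,  4.16251629e-05,
        1.35380894e+00, -2.06272837e-01]), 'dq': array([ 7.29859899e-05,  4.03578048e-04, -1.26014972e-03,  6.14244234e-04,
       -1.19505583e-03, -5.24815101e-04]), 'effort': array([-1.30090597e-03, -4.44874227e+01, -3.51334155e+01, -3.71258884e-04,
        9.10117262e-03, -1.70311279e-05]), 'eef_pos': array([0.16292538, 0.55088287, 0.249375  ]), 'ee_rot': array([-3.13985455e+00, -4.05210252e-04,  2.85375506e+00]), 'contact_force': array([ 0.49534124, -0.18001319,  0.04443258]), 'moment': array([0.01445751, 0.00661588, 0.00794709]), 'grasp_force': 0.0, 'gripper_width': 0.9997247250408582} 0.019
scene {'camera_matrix': [[533.1633, 0.0, 316.2153], [0.0, 533.1633, 244.8715], [0.0, 0.0, 1.0]], 'dist': [-0.1182, 0.0, 0.0, 0.0, 0.0], 'pose': [[0.8342, -0.2618, 0.4853, 0.0157], [-0.551, -0.361, 0.7524, -0.9515], [-0.0218, -0.8951, -0.4453, 0.5727], [0.0, 0.0, 0.0, 1.0]]}
side {'camera_matrix': [[594.6173, 0.0, 316.0527], [0.0, 594.6173, 232.356], [0.0, 0.0, 1.0]], 'dist': [0.0367, 0.0, 0.0, 0.0, 0.0], 'pose': [[0.9998, -0.0167, 0.0105, 0.538], [-0.0168, -0.4379, 0.8989, -1.3384], [-0.0104, -0.8989, -0.4381, 0.65], [0.0, 0.0, 0.0, 1.0]]}
wrist {'camera_matrix': [[390.624, 0.0, 321.2616], [0.0, 390.624, 240.4936], [0.0, 0.0, 1.0]], 'dist': [-0.0288, 0.0, 0.0, 0.0, 0.0], 'hand_eye': [[-0.0, -0.9558, -0.2939, 0.0758], [1.0, 0.0003, -0.0012, -0.0016], [0.0012, -0.2939, 0.9558, -0.123], [0.0, 0.0, 0.0, 1.0]]}
```

View pics/scene0.png

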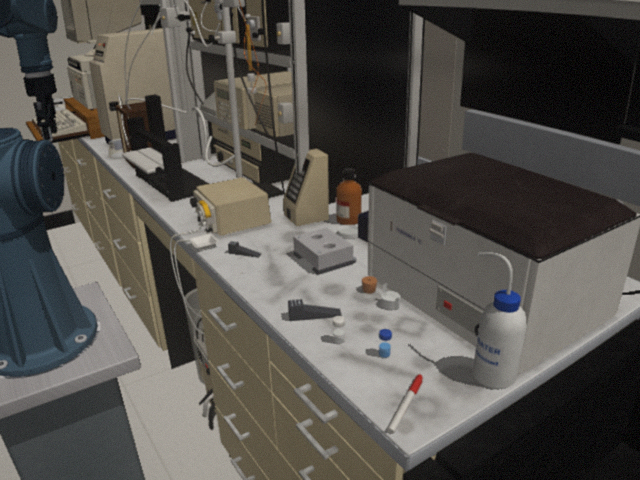

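View pics/side0.png

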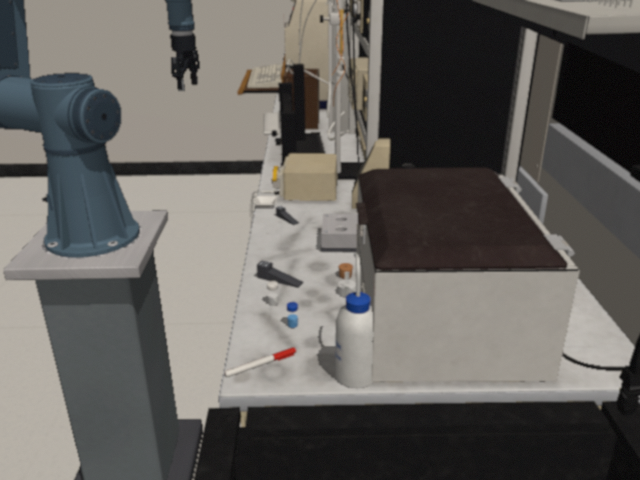

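The scene shows two wedges, at (243,249) and (313,312). The vial candidates are a white-capped one at (338,330) and a blue-capped one at (385,342). The stopper is at (369,284), the beaker at (389,300), the block at (324,250) and the boat probably at (203,240). I'll check these in a close crop and measure them.

```bash
cat > h.py <<'E'
import cv2,numpy as np
from station import *
from scipy.spatial.transform import Rotation as R
def campose(n):
    i=camera_info(n)
    if "pose" in i: return i,np.array(i["pose"])
    s=state();T=np.eye(4);T[:3,:3]=R.from_euler("xyz",s["ee_rot"]).as_matrix();T[:3,3]=s["eef_pos"]
    return i,T@np.array(i["hand_eye"])
def w(n,uv,z,P=None):
    i,p=campose(n)
    if P is not None:p=P
    x=cv2.undistortPoints(np.array([[uv]],float),np.array(i["camera_matrix"]),np.array(i["dist"]))[0,0]
    d=p[:3,:3]@[x[0],x[1],1];return np.round(p[:3,3]+d*(z-p[2,3])/d[2],4)
def px(n,X,P=None):
    i,p=campose(n)
    if P is not None:p=P
    q=np.linalg.inv(p);X=np.atleast_2d(X).astype(float)
    r,_=cv2.Rodrigues(q[:3,:3]);return cv2.projectPoints(X,r,q[:3,3],np.array(i["camera_matrix"]),np.array(i["dist"]))[0][:,0]
E
python3 - <<'E'
from h import *
im=cv2.imread("pics/scene0.png")
cv2.imwrite("pics/crop1.png",cv2.resize(im[220:370,190:440],None,fx=3.2,fy=3.2,interpolation=cv2.INTER_CUBIC)[:480])
for nm,uv,z in [("whitecap",(338,321),.048),("whitebase",(338,342),0),("bluecap",(385,334),.048),("bluebase",(385,355),0),("wedge1 tail",(296,302),.034),("w1 tip",(341,315),.004),("w2 tail",(233,243),.03),("w2 tip",(260,255),.004),("holeL",(318,237),.048),("holeR",(337,245),.048),("beaker",(389,307),0),("stopper",(369,290),0)]:
    print(nm,w("scene",uv,z))
E
```

```text
whitecap [ 0.456  -0.3319  0.048 ]
whitebase [ 0.4586 -0.3282  0.    ]
bluecap [ 0.4974 -0.4077  0.048 ]
bluebase [ 0.5025 -0.4046  0.    ]
wedge1 tail [ 0.4398 -0.2194  0.034 ]
w1 tip [ 0.5092 -0.2671  0.004 ]
w2 tail [0.4556 0.0874 0.03  ]
w2 tip [0.5006 0.0421 0.004 ]
holeL [ 0.613  -0.0337  0.048 ]
holeR [ 0.6243 -0.0924  0.048 ]
beaker [ 0.605  -0.2942  0.    ]
stopper [ 0.613  -0.2215  0.    ]
```

View pics/crop1.png

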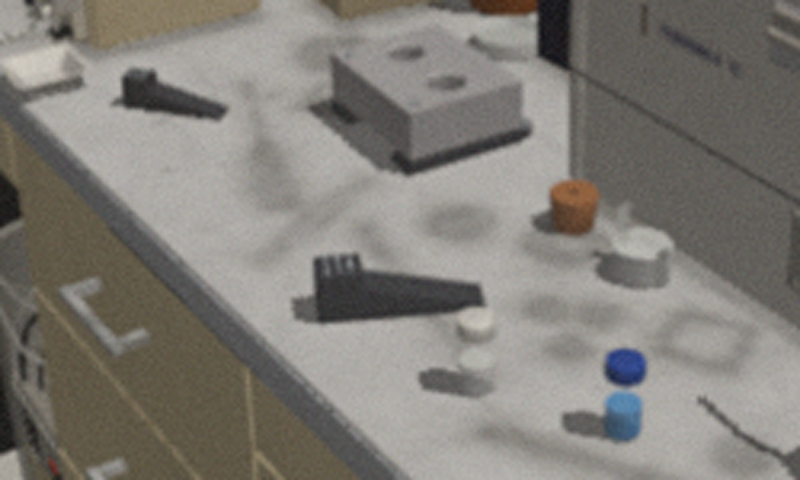

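The crop settles it. The large wedge at (313,312), tail to tip about 85 mm, is the right one. The one at (243,249) is the smaller look-alike. The vials are the white-capped and blue-capped ones, both with caps at about 48 mm. Next I'll move the wrist camera over the work area.

>>> {"fn": "send_rows", "kwargs": {
  "steps": "1 -0.025 -0.033 0 0 0 0;1 -0.025 -0.033 0 0 0 0;1 -0.025 -0.033 0 0 0 0;1 -0.025 -0.033 0 0 0 0;1 -0.025 -0.033 0 0 0 0"
}}

```text
t: 0.65
eef_pos: [0.2363, 0.3561, 0.25]
ee_rot: [-3.141, 0.0, 2.854]
contact_force: [0.6, -0.1, 0.1]
gripper_width: 1.003
grasp_force: 0.0
```

>>> {"fn": "send_rows", "kwargs": {
  "steps": "1 -0.025 -0.033 0 0 0 0;1 -0.025 -0.033 0 0 0 0;1 -0.025 -0.033 0 0 0 0;1 -0.025 -0.033 0 0 0 0;1 -0.025 -0.033 0 0 0 0"
}}

```text
t: 1.15
eef_pos: [0.3093, 0.1625, 0.2503]
ee_rot: [3.141, 0.001, 2.854]
contact_force: [1.4, 0.3, 0.4]
gripper_width: 1.004
grasp_force: 0.0
```

>>> {"fn": "send_rows", "kwargs": {
  "steps": "1 -0.025 -0.033 0 0 0 0;1 -0.025 -0.033 0 0 0 0;1 -0.025 -0.033 0 0 0 0;1 -0.025 -0.033 0 0 0 0;1 -0.025 -0.033 0 0 0 0"
}}

```text
t: 1.65
eef_pos: [0.3824, -0.0315, 0.2503]
ee_rot: [3.141, 0.001, 2.853]
contact_force: [-0.3, -0.0, -0.1]
gripper_width: 1.001
grasp_force: 0.0
```

>>> {"fn": "send_rows", "kwargs": {
  "steps": "1 -0.025 -0.033 0 0 0 0;1 -0.025 -0.033 0 0 0 0;1 -0.025 -0.033 0 0 0 0;1 -0.025 -0.033 0 0 0 0;1 -0.025 -0.033 0 0 0 0"
}}

```text
t: 2.15
eef_pos: [0.4555, -0.2251, 0.25]
ee_rot: [3.141, -0.0, 2.853]
contact_force: [0.6, 0.4, 0.4]
gripper_width: 1.005
grasp_force: 0.0
```

>>> {"fn": "send_rows", "kwargs": {
  "steps": "1 0 0 0 0 0 0;1 0 0 0 0 0 0"
}}

```text
t: 2.35
eef_pos: [0.4549, -0.2237, 0.2495]
ee_rot: [3.141, -0.002, 2.852]
contact_force: [-0.3, 0.7, -0.9]
gripper_width: 1.002
grasp_force: 0.0
```

Run:
```python
from h import *
s=state();print(s["t"],s["eef_pos"],s["ee_rot"])
i,P=campose("wrist");np.save("P1.npy",P)
cv2.imwrite("pics/w1.png",get_image("wrist")[:,:,::-1])
```

```text
2.35 [ 0.45490263 -0.22371023  0.24950546] [ 3.14064336e+00 -1.79120677e-03  2.85229347e+00]
```

View pics/w1.png

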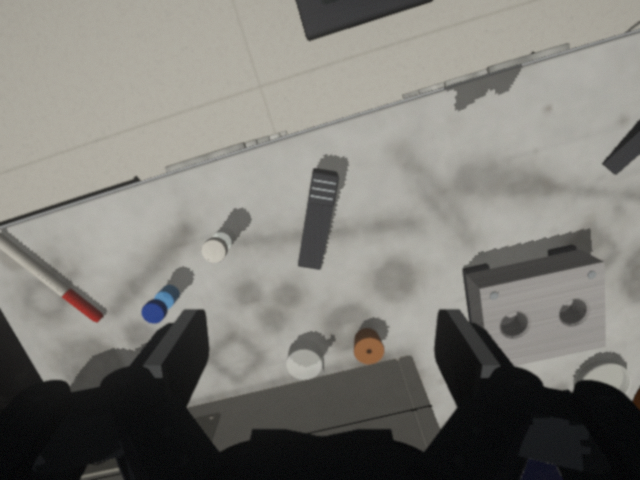

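The wrist view shows the vial cap tops at about (215,249) white and (155,311) blue. The wedge tail is at (325,180) and its tip at (311,267). The block's holes are at (514,325) and (572,312).

Run:
```python
from h import *
P=np.load("P1.npy")
d={k:w("wrist",uv,z,P) for k,uv,z in [("white",(214,251),.048),("blue",(154,313),.048),("hR",(514,325),.048),("hL",(573,312),.048),
("fl",(602,261),.048),("fr",(478,285),.048),("tip",(311,268),.004),("tipb",(311,269),.0),("tailend",(326,170),.034),("tailmid",(323,188),.034)]}
for k in d:print(k,d[k])
im=cv2.imread("pics/w1.png")
a=cv2.resize(im[155:340,120:360],None,fx=2.2,fy=2.2,interpolation=3);b=cv2.resize(im[220:380,450:630],None,fx=2.2,fy=2.2,interpolation=3)
o=np.zeros((410,800,3),np.uint8);o[:min(a.shape[0],410),:min(528,a.shape[1])]=a[:410,:528];x=b[:352,:270*1+0]
cv2.imwrite("pics/c2.png",np.vstack([a[:,:528],])[:410])
v=d["hL"]-d["hR"];print("dist",np.linalg.norm(v),"yaw",np.arctan2(-v[0],v[1]))
v=d["fl"]-d["fr"];print("front edge",np.linalg.norm(v),"yaw",np.arctan2(-v[0],v[1]))
v=d["tip"]-d["tailend"];print("wedge",np.linalg.norm(v[:2]),np.arctan2(v[1],v[0]))
```

```text
white [ 0.4594 -0.3253  0.048 ]
blue [ 0.5001 -0.401   0.048 ]
hR [ 0.6081 -0.0825  0.048 ]
hL [ 0.6109 -0.0269  0.048 ]
fl [0.5673 0.0037 0.048 ]
fr [ 0.5578 -0.1083  0.048 ]
tip [ 0.5147 -0.2543  0.004 ]
tipb [ 0.5172 -0.2551  0.    ]
tailend [ 0.4215 -0.2115  0.034 ]
tailmid [ 0.4357 -0.2184  0.034 ]
dist 0.05567045895266179 yaw -0.0503172044614787
front edge 0.11240217969416784 yaw -0.0846188813486323
wedge 0.1025576910816542 -0.4305009405076255
```

>>> {"fn": "send_rows", "kwargs": {
  "steps": "0.7 0 -0.025 0 0 0 -0.109;0.7 0 -0.025 0 0 0 -0.109;0.7 -0.006 -0.026 0.04 0 0 0;0.7 -0.006 -0.025 0.04 0 0 0;0.7 0 0 0.04 0 0 0"
}}

```text
t: 2.9
eef_pos: [0.4527, -0.3254, 0.1301]
ee_rot: [-3.139, 0.002, 3.071]
contact_force: [0.0, -0.3, 0.2]
gripper_width: 0.7
grasp_force: 0.0
```

>>> {"fn": "send_rows", "kwargs": {
  "steps": "0.7 0 0 0 0 0 0;0.7 0 0 0 0 0 0"
}}

```text
t: 3.1
eef_pos: [0.452, -0.3222, 0.1306]
ee_rot: [3.14, -0.001, 3.073]
contact_force: [0.0, -0.6, 0.6]
gripper_width: 0.7
grasp_force: 0.0
```

Run:
```python
from h import *
s=state();print(s["t"],s["eef_pos"],s["ee_rot"],s["gripper_width"])
i,P=campose("wrist");np.save("P2.npy",P)
im=get_image("wrist")[:,:,::-1].copy();cv2.imwrite("pics/w2.png",im)
p=px("wrist",[[.4594,-.3253,.048]],P)[0];print(p)
u,v=p.astype(int)
cv2.drawMarker(im,(u,v),(0,0,255),0,8)
cv2.imwrite("pics/w2c.png",im)
```

```text
3.1 [ 0.45202832 -0.32219242  0.13062382] [ 3.14021986e+00 -1.20868069e-03  3.07302272e+00] 0.7000354619427495
[319.46615572 275.35368134]
```

View pics/w2c.png

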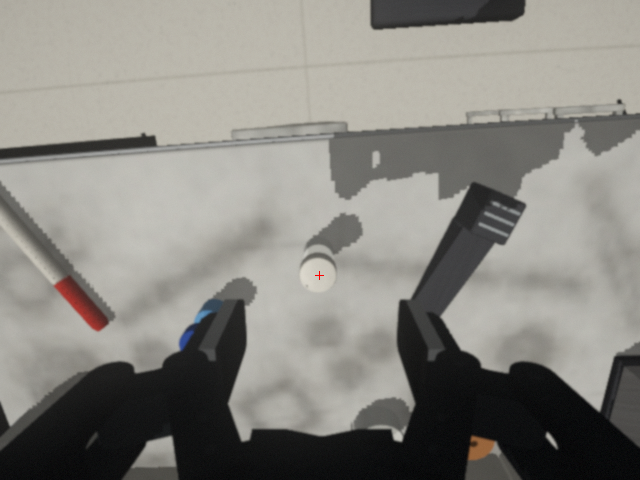

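The predicted point (319,275) falls on the white cap's centre, so the measurement holds. Descending to grasp.

>>> {"fn": "send_rows", "kwargs": {
  "steps": "0.7 -0.004 -0.001 0.03 0 0 0;0.7 -0.004 -0.001 0.03 0 0 0;0.7 0 0 0.025 0 0 0;0.7 0 0 0 0 0 0;0.2 0 0 0 0 0 0"
}}

```text
t: 3.65
eef_pos: [0.4612, -0.3268, 0.0477]
ee_rot: [-3.14, 0.002, 3.073]
contact_force: [0.1, 0.4, 0.2]
gripper_width: 0.546
grasp_force: 0.0
```

>>> {"fn": "send_rows", "kwargs": {
  "steps": "0 0 0 0 0 0 0;0 0 0 0 0 0 0;0 0 0 0 0 0 0;0 0 0 0 0 0 0;0 0 0 0 0 0 0"
}}

```text
t: 4.15
eef_pos: [0.4615, -0.3274, 0.048]
ee_rot: [-3.139, 0.003, 3.072]
contact_force: [0.7, 2.5, 7.9]
gripper_width: 0.238
grasp_force: 58.0
```

>>> {"fn": "send_rows", "kwargs": {
  "steps": "0 0 0 -0.03 0 0 0;0 0 0 -0.04 0 0 0;0 0 0 -0.042 0 0 0;0 -0.0112 0.038 0 0 0 0;0 -0.0112 0.038 0 0 0 0"
}}

```text
t: 4.65
eef_pos: [0.4891, -0.2532, 0.1609]
ee_rot: [-3.138, 0.005, 3.069]
contact_force: [0.7, 1.3, -1.4]
gripper_width: 0.233
grasp_force: 58.3
```

>>> {"fn": "send_rows", "kwargs": {
  "steps": "0 -0.0112 0.038 0 0 0 0;0 -0.0112 0.038 0 0 0 0;0 -0.0112 0.038 0 0 0 0;0 -0.0112 0.038 0 0 0 0;0 -0.0112 0.038 0 0 0 0"
}}

```text
t: 5.15
eef_pos: [0.5576, -0.065, 0.1588]
ee_rot: [-3.141, 0.002, 3.072]
contact_force: [-0.4, -0.9, 0.2]
gripper_width: 0.236
grasp_force: 58.3
```

>>> {"fn": "send_rows", "kwargs": {
  "steps": "0 -0.0112 0.038 0 0 0 0;0 -0.0112 0.038 0 0 0 0;0 -0.0112 0.038 0 0 0 0;0 0 0 0 0 0 0;0 0 0 0 0 0 0"
}}

```text
t: 5.65
eef_pos: [0.5985, 0.0458, 0.1582]
ee_rot: [-3.141, 0.001, 3.074]
contact_force: [0.3, -0.5, 0.3]
gripper_width: 0.233
grasp_force: 58.4
```

Run:
```python
from h import *
s=state();print(s["t"],s["eef_pos"],s["ee_rot"],s["gripper_width"],s["grasp_force"])
i,P=campose("wrist");np.save("P3.npy",P)
im=get_image("wrist")[:,:,::-1].copy();cv2.imwrite("pics/w3.png",im)
print(px("wrist",[[.6081,-.0825,.048],[.6109,-.0269,.048],s["eef_pos"]],P))
```

```text
5.65 [0.59854154 0.04582259 0.1582284 ] [-3.14116631e+00  1.25097142e-03  3.07409128e+00] 0.23288168197841302 58.3533868031509
[[127.05366388 273.74095046]
 [212.4056719  272.56756936]
 [325.74139365 342.68256798]]
```

View pics/w3.png

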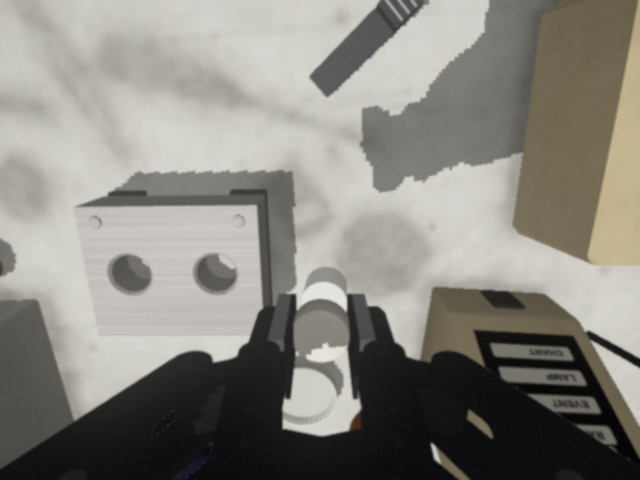

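Run:
```python
from h import *
P=np.load("P3.npy");im=cv2.imread("pics/w3.png");g=cv2.cvtColor(im,6)
for nm,(u,v) in dict(R=(130,274),L=(216,274)).items():
    # radial edge search: mouth boundary, outermost dark drop
    pts=[]
    gs=cv2.GaussianBlur(g,(0,0),1).astype(float)
    for a in np.linspace(0,2*np.pi,72,endpoint=False):
        r=np.arange(14,30,.25);xy=np.c_[u+r*np.cos(a),v+r*np.sin(a)].astype(np.float32)
        p=cv2.remap(gs.astype(np.float32),xy[None,:,0],xy[None,:,1],1)[0]
        d=np.diff(p);k=d.argmax()
        if d[k]>2:pts.append(xy[k])
    pts=np.array(pts);W=np.array([w("wrist",q,.048,P)[:2] for q in pts])
    for _ in range(4):
        A=np.c_[2*W,np.ones(len(W))];s=np.linalg.lstsq(A,(W**2).sum(1),rcond=None)[0];c=s[:2];r=np.sqrt(s[2]+c@c)
        e=np.abs(np.hypot(*(W-c).T)-r);W=W[e<max(2*np.median(e),.0004)]
    print(nm,c,r,len(W))
print("block corners",w("wrist",(77,206),.048,P),w("wrist",(263,204),.048,P))
print("vialtop",w("wrist",(322,332),.158,P))
h=im[280:375,270:375];cv2.imwrite("pics/v3.png",cv2.resize(h,None,fx=4,fy=4,interpolation=3))
```

```text
R [ 0.60866351 -0.08152318] 0.013927549694975843 40
L [ 0.61201692 -0.02597929] 0.013723767669579147 32
block corners [ 0.5618 -0.1042  0.048 ] [0.5685 0.0106 0.048 ]
vialtop [0.5943 0.0448 0.158 ]
```

View pics/v3.png

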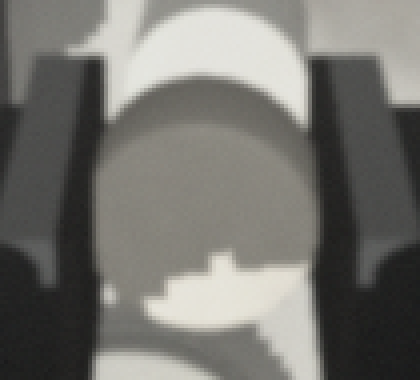

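The circle fits agree with the earlier measurements: radius 13.8 mm (mouth plus chamfer) and 55.6 mm spacing. The gripped cap's centre is at about (322,336). Moving over the left hole.

>>> {"fn": "send_rows", "kwargs": {
  "steps": "0 -0.007 -0.023 0 0 0 0;0 -0.007 -0.023 0 0 0 0;0 -0.007 -0.0235 0.02 0 0 0;0 0 0 0.03 0 0 0;0 0 0 0 0 0 0"
}}

```text
t: 6.2
eef_pos: [0.611, -0.0275, 0.1036]
ee_rot: [3.141, -0.007, 3.068]
contact_force: [-0.2, -0.2, -1.0]
gripper_width: 0.24
grasp_force: 58.4
```

>>> {"fn": "send_rows", "kwargs": {
  "steps": "0 0 0 0.005 0 0 0;0 0 0 0.004 0 0 0;0 0 0 0 0 0 0"
}}

```text
t: 6.5
eef_pos: [0.6146, -0.0257, 0.099]
ee_rot: [-3.141, 0.001, 3.072]
contact_force: [-0.2, -0.2, 0.5]
gripper_width: 0.237
grasp_force: 58.4
```

>>> {"fn": "send_rows", "kwargs": {
  "steps": "0 0 0 0.004 0 0 0;0 0 0 0.004 0 0 0;0 0 0 0 0 0 0"
}}

```text
t: 6.8
eef_pos: [0.614, -0.0255, 0.0898]
ee_rot: [3.141, -0.001, 3.072]
contact_force: [-0.8, 0.4, -0.2]
gripper_width: 0.238
grasp_force: 58.4
```

>>> {"fn": "send_rows", "kwargs": {
  "steps": "0 0 0 0.003 0 0 0;0 0 0 0.003 0 0 0;0 0 0 0 0 0 0"
}}

```text
t: 7.1
eef_pos: [0.614, -0.0257, 0.0837]
ee_rot: [3.141, -0.001, 3.072]
contact_force: [0.0, 0.4, -0.3]
gripper_width: 0.237
grasp_force: 58.4
```

>>> {"fn": "send_rows", "kwargs": {
  "steps": "0 0 0 0.004 0 0 0;0 0 0 0.004 0 0 0;0 0 0 0 0 0 0;0.42 0 0 0 0 0 0;0.42 0 0 0 0 0 0"
}}

```text
t: 7.6
eef_pos: [0.6144, -0.0258, 0.0764]
ee_rot: [-3.142, 0.0, 3.072]
contact_force: [0.4, -0.5, 0.1]
gripper_width: 0.418
grasp_force: 0.0
```

>>> {"fn": "send_rows", "kwargs": {
  "steps": "0.42 0 0 0 0 0 0;0.42 0 0 0 0 0 0;0.42 0 0 -0.02 0 0 0;0.42 0 0 -0.03 0 0 0;0.42 0 0 -0.03 0 0 0"
}}

```text
t: 8.1
eef_pos: [0.6139, -0.0257, 0.1567]
ee_rot: [3.141, -0.001, 3.072]
contact_force: [-0.2, 0.5, -1.3]
gripper_width: 0.423
grasp_force: 0.0
```

>>> {"fn": "send_rows", "kwargs": {
  "steps": "0.42 0.044 0 0 0 0 0;0.6 0.043 0 0 0 0 0;0.7 0 -0.0384 0 0 0 0;0.7 0 -0.0384 0 0 0 0;0.7 0 -0.0384 0 0 0 0"
}}

```text
t: 8.6
eef_pos: [0.5192, -0.1355, 0.1569]
ee_rot: [-3.141, 0.001, 3.073]
contact_force: [1.2, -0.5, 0.1]
gripper_width: 0.7
grasp_force: 0.0
```

>>> {"fn": "send_rows", "kwargs": {
  "steps": "0.7 0 -0.0384 0 0 0 0;0.7 0 -0.0384 0 0 0 0;0.7 0 -0.0384 0 0 0 0;0.7 0 -0.0384 0 0 0 0;0.7 0 -0.0384 0 0 0 0"
}}

```text
t: 9.1
eef_pos: [0.5059, -0.3278, 0.1565]
ee_rot: [-3.141, 0.0, 3.072]
contact_force: [-0.0, 0.2, -0.2]
gripper_width: 0.7
grasp_force: 0.0
```

>>> {"fn": "send_rows", "kwargs": {
  "steps": "0.7 0 -0.0384 0 0 0 0;0.7 0 -0.0384 0 0 0 0;0.7 0 0 0.02 0 0 0;0.7 0 0 0 0 0 0;0.7 0 0 0 0 0 0"
}}

```text
t: 9.6
eef_pos: [0.5004, -0.4019, 0.1357]
ee_rot: [3.14, -0.001, 3.072]
contact_force: [0.5, -0.5, 0.7]
gripper_width: 0.698
grasp_force: 0.0
```

Run:
```python
from h import *
s=state();print(s["t"],s["eef_pos"],s["ee_rot"],s["gripper_width"])
i,P=campose("wrist");np.save("P4.npy",P)
im=get_image("wrist")[:,:,::-1].copy();cv2.imwrite("pics/w4.png",im)
hs=cv2.cvtColor(im,cv2.COLOR_BGR2HSV)
m=cv2.inRange(hs,(112,120,60),(125,255,255))
n,l,st,c=cv2.connectedComponentsWithStats(m)
print([(st[k].tolist(),c[k].round(1)) for k in range(1,n) if st[k][4]>80])
print(px("wrist",[[.5001,-.401,.048]],P))
```

```text
9.6 [ 0.50036797 -0.40189541  0.13570215] [ 3.13990309e+00 -1.41473273e-03  3.07188512e+00] 0.697987324205529
[([304, 241, 35, 35, 950], array([321.1, 257.9]))]
[[325.49508614 259.20754821]]
```

>>> {"fn": "send_rows", "kwargs": {
  "steps": "0.7 0 -0.0012 0.03 0 0 0;0.7 0 0 0.03 0 0 0;0.7 0 0 0.028 0 0 0;0.7 0 0 0 0 0 0;0.2 0 0 0 0 0 0"
}}

```text
t: 10.15
eef_pos: [0.5012, -0.4035, 0.0492]
ee_rot: [-3.142, 0.0, 3.073]
contact_force: [-0.8, -0.1, 1.3]
gripper_width: 0.545
grasp_force: 0.0
```

>>> {"fn": "send_rows", "kwargs": {
  "steps": "0 0 0 0 0 0 0;0 0 0 0 0 0 0;0 0 0 0 0 0 0;0 0 0 0 0 0 0"
}}

```text
t: 10.55
eef_pos: [0.502, -0.405, 0.0509]
ee_rot: [-3.139, 0.003, 3.072]
contact_force: [0.0, 1.6, 7.1]
gripper_width: 0.234
grasp_force: 58.1
```

>>> {"fn": "send_rows", "kwargs": {
  "steps": "0 0 0 -0.03 0 0 0;0 0 0 -0.04 0 0 0;0 0 0 -0.04 0 0 0;0 0 0 0 0 0 0;0 0 0 0 0 0 0"
}}

```text
t: 11.05
eef_pos: [0.5014, -0.4048, 0.1606]
ee_rot: [-3.139, 0.003, 3.072]
contact_force: [0.1, 0.9, -0.3]
gripper_width: 0.231
grasp_force: 58.2
```

Run:
```python
from h import *
s=state();print(s["t"],s["eef_pos"],s["ee_rot"],s["gripper_width"])
i,P=campose("wrist")
im=get_image("wrist")[:,:,::-1].copy();cv2.imwrite("pics/w5.png",im)
print(px("wrist",s["eef_pos"],P))
cv2.imwrite("pics/v5.png",cv2.resize(im[280:375,270:375],None,fx=4,fy=4,interpolation=3))
```

```text
11.05 [ 0.50138828 -0.40483122  0.16058524] [-3.13857496e+00  2.84815687e-03  3.07181796e+00] 0.23146391267379848
[[325.74256999 342.67957535]]
```

View pics/v5.png

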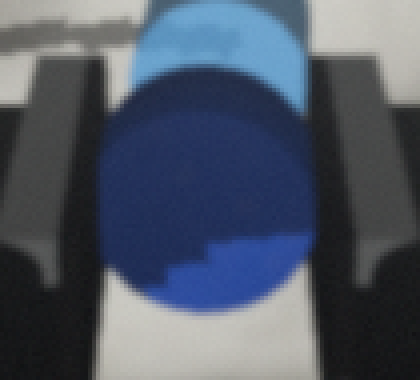

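>>> {"fn": "send_rows", "kwargs": {
  "steps": "0 0 0.037 0 0 0 0;0 0 0.037 0 0 0 0;0 0 0.037 0 0 0 0;0 0 0.037 0 0 0 0;0 0 0.037 0 0 0 0"
}}

```text
t: 11.6
eef_pos: [0.5124, -0.2173, 0.1563]
ee_rot: [3.14, -0.003, 3.071]
contact_force: [0.7, -0.1, 0.5]
gripper_width: 0.231
grasp_force: 58.3
```

>>> {"fn": "send_rows", "kwargs": {
  "steps": "0 0 0.037 0 0 0 0;0 0 0.037 0 0 0 0;0 0 0.037 0 0 0 0;0 0 0.035 0 0 0 0;0 -0.03 0 0 0 0 0"
}}

```text
t: 12.1
eef_pos: [0.5495, -0.0706, 0.1553]
ee_rot: [3.138, -0.008, 3.075]
contact_force: [1.1, -1.0, 0.4]
gripper_width: 0.233
grasp_force: 58.3
```

>>> {"fn": "send_rows", "kwargs": {
  "steps": "0 -0.03 0 0 0 0 0;0 -0.027 0 0.02 0 0 0;0 0 0 0.032 0 0 0;0 0 0 0 0 0 0;0 0 0 0 0 0 0"
}}

```text
t: 12.6
eef_pos: [0.6087, -0.0793, 0.1044]
ee_rot: [3.14, -0.005, 3.072]
contact_force: [-0.4, 0.7, -0.6]
gripper_width: 0.233
grasp_force: 58.3
```

>>> {"fn": "send_rows", "kwargs": {
  "steps": "0 0 0 0 0 0 0;0 0 0 0 0 0 0"
}}

```text
t: 12.8
eef_pos: [0.6112, -0.0802, 0.108]
ee_rot: [-3.141, 0.002, 3.072]
contact_force: [-0.2, 0.3, -0.2]
gripper_width: 0.232
grasp_force: 58.3
```

On target. Inserting.

>>> {"fn": "send_rows", "kwargs": {
  "steps": "0 0 0 0.005 0 0 0;0 0 0 0.005 0 0 0;0 0 0 0.004 0 0 0;0 0 0 0 0 0 0"
}}

```text
t: 13.2
eef_pos: [0.6103, -0.0803, 0.0917]
ee_rot: [-3.141, -0.0, 3.072]
contact_force: [-0.0, -2.9, -0.9]
gripper_width: 0.23
grasp_force: 58.1
```

>>> {"fn": "send_rows", "kwargs": {
  "steps": "0 0 0 0.003 0 0 0;0 0 0 0.003 0 0 0;0 0 0 0.003 0 0 0;0 0 0 0 0 0 0"
}}

```text
t: 13.6
eef_pos: [0.6104, -0.0801, 0.0827]
ee_rot: [-3.141, -0.0, 3.072]
contact_force: [1.4, -4.9, -1.9]
gripper_width: 0.237
grasp_force: 58.1
```

>>> {"fn": "send_rows", "kwargs": {
  "steps": "0 0 -0.001 0.003 0 0 0;0 0 0 0.002 0 0 0;0 0 0 0 0 0 0;0.42 0 0 0 0 0 0;0.42 0 0 0 0 0 0"
}}

```text
t: 14.1
eef_pos: [0.6104, -0.0804, 0.0782]
ee_rot: [3.141, -0.0, 3.072]
contact_force: [-0.3, -0.2, 0.3]
gripper_width: 0.418
grasp_force: 0.0
```

>>> {"fn": "send_rows", "kwargs": {
  "steps": "0.42 0 0 0 0 0 0;0.42 0 0 0 0 0 0;0.42 0 0 -0.02 0 0 0;0.42 0 0 -0.03 0 0 0;0.42 0 0 -0.03 0 0 0"
}}

```text
t: 14.6
eef_pos: [0.61, -0.0806, 0.1587]
ee_rot: [3.141, -0.001, 3.072]
contact_force: [-0.3, -0.1, 0.2]
gripper_width: 0.418
grasp_force: 0.0
```

>>> {"fn": "send_rows", "kwargs": {
  "steps": "0.6 0.044 0 0 0 0 0;0.6 0.044 0 0 0 0 0;0.6 0.04 0 0 0 0 0;0.6 0 0 0 0 0 0;0.6 0 0 0 0 0 0"
}}

```text
t: 15.1
eef_pos: [0.4826, -0.0719, 0.1588]
ee_rot: [-3.141, 0.001, 3.071]
contact_force: [1.0, 0.1, 0.5]
gripper_width: 0.599
grasp_force: 0.0
```

Run:
```python
from h import *
s=state();print(s["t"],s["eef_pos"],s["ee_rot"])
i,P=campose("wrist");np.save("P6.npy",P)
im=get_image("wrist")[:,:,::-1].copy();cv2.imwrite("pics/w6.png",im)
sc=get_image("scene")[:,:,::-1].copy();cv2.imwrite("pics/s6.png",sc)
a=cv2.resize(sc[225:325,275:425],None,fx=2.1,fy=2.1,interpolation=3)
o=np.zeros((480,800,3),np.uint8);o[:,:480]=im[:,80:560];o[:a.shape[0],485:485+a.shape[1]]=a[:,:315];cv2.imwrite("pics/o6.png",o)
```

```text
15.1 [ 0.48263097 -0.07191514  0.15879361] [-3.14131314e+00  1.31871052e-03  3.07135218e+00]
```

View pics/o6.png

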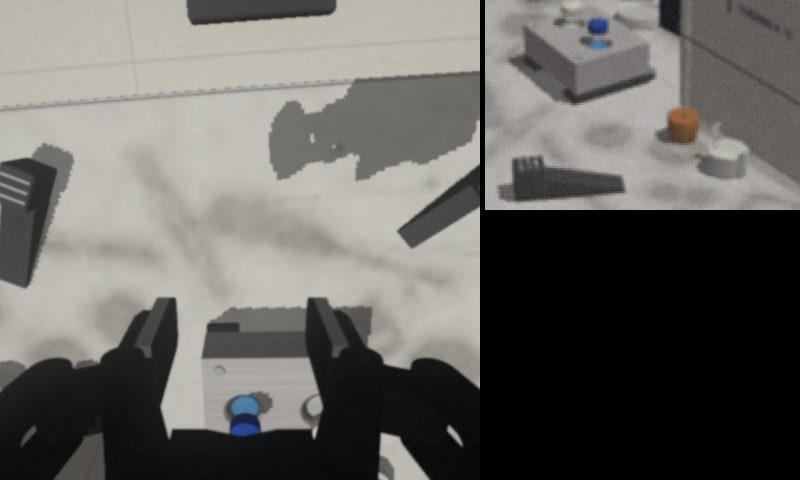

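Both vials are in their holes and the bystanders are untouched. Next, the wedge's tail at about (0.4355, -0.218), heading -0.43.

>>> {"fn": "send_rows", "kwargs": {
  "steps": "0.7 0 0 0 0 0 0.12;0.7 0 0 0 0 0 0.12;0.7 0 0 0 0 0 0.12;0.7 -0.006 -0.038 0 0 0 0;0.7 -0.006 -0.038 0 0 0 0"
}}

```text
t: 15.7
eef_pos: [0.4634, -0.1467, 0.1586]
ee_rot: [-3.142, 0.001, 2.715]
contact_force: [0.1, 0.1, -0.5]
gripper_width: 0.699
grasp_force: 0.0
```

>>> {"fn": "send_rows", "kwargs": {
  "steps": "0.7 -0.006 -0.038 0 0 0 0;0.7 0 -0.038 0.03 0 0 0;0.7 0 0 0.035 0 0 0;0.7 0 0 0 0 0 0;0.7 0 0 0 0 0 0"
}}

```text
t: 16.2
eef_pos: [0.4363, -0.2175, 0.0932]
ee_rot: [3.141, -0.002, 2.712]
contact_force: [-0.1, -0.4, -0.3]
gripper_width: 0.699
grasp_force: 0.0
```

Run:
```python
from h import *
s=state();print(s["t"],s["eef_pos"],s["ee_rot"])
i,P=campose("wrist");np.save("P7.npy",P)
im=get_image("wrist")[:,:,::-1].copy();cv2.imwrite("pics/w7.png",im)
g=cv2.cvtColor(im,6)
a=-.4305;c=np.array([.4355,-.218]);u=np.array([np.cos(a),np.sin(a)]);v=np.array([-u[1],u[0]])
for nm,du,z in [("tailend",-.014,.034),("tailfront",.014,.034),("tip",.086,.004)]:
    q=[px("wrist",[*(c+du*u+k*.012*v),z],P)[0].round(1) for k in(-1,0,1)]
    print(nm,*q, g[int(q[1][1]),int(q[1][0])])
for r in (185,195,205,215,225,235,245,255): print(r,[int(k) for k in np.flatnonzero(g[r,230:420]<95)[[0,-1]]+230] if (g[r,230:420]<95).any() else None)
```

```text
16.2 [ 0.4362525  -0.21753833  0.09323481] [ 3.14095744e+00 -1.55975863e-03  2.71195675e+00]
tailend [299.3 250.4] [323.7 250.4] [348.1 250.4] 48
tailfront [300.2 302.1] [323.5 302.1] [346.9 302.2] 69
tip [304.4 383.1] [323.  383.2] [341.7 383.2] 75
185 [233, 258]
195 [234, 237]
205 None
215 None
225 None
235 [308, 335]
245 [303, 346]
255 [302, 348]
```

The prediction matches the image: tail edges at 302–348 against a predicted 299–348. Descending and gripping.

>>> {"fn": "send_rows", "kwargs": {
  "steps": "0.7 0 0 0.03 0 0 0;0.7 0 0 0.025 0 0 0;0.7 0 0 0.013 0 0 0;0.7 0 0 0 0 0 0;0.3 0 0 0 0 0 0"
}}

```text
t: 16.75
eef_pos: [0.4369, -0.2179, 0.0265]
ee_rot: [-3.141, 0.002, 2.713]
contact_force: [0.2, -0.8, 0.5]
gripper_width: 0.544
grasp_force: 0.0
```

>>> {"fn": "send_rows", "kwargs": {
  "steps": "0 0 0 0 0 0 0;0 0 0 0 0 0 0;0 0 0 0 0 0 0;0 0 0 0 0 0 0;0 0 0 0 0 0 0"
}}

```text
t: 17.25
eef_pos: [0.437, -0.2184, 0.0269]
ee_rot: [-3.141, 0.003, 2.712]
contact_force: [-0.3, 1.4, 6.2]
gripper_width: 0.27
grasp_force: 59.6
```

>>> {"fn": "send_rows", "kwargs": {
  "steps": "0 0 0 -0.015 0 0 0;0 0 0 -0.015 0 0 0;0 0 0 0 0 0 -0.123;0 0 0 0 0 0 -0.123;0 0 0 0 0 0 -0.122"
}}

```text
t: 17.75
eef_pos: [0.4361, -0.2178, 0.0561]
ee_rot: [-3.141, 0.001, 3.085]
contact_force: [0.9, -0.5, -0.7]
gripper_width: 0.269
grasp_force: 58.7
```

>>> {"fn": "send_rows", "kwargs": {
  "steps": "0 -0.0013 0.035 0 0 0 0;0 -0.0013 0.035 0 0 0 0;0 -0.0013 0.035 0 0 0 0;0 -0.0013 0.035 0 0 0 0;0 -0.0013 0.035 0 0 0 0"
}}

```text
t: 18.25
eef_pos: [0.4534, -0.0421, 0.056]
ee_rot: [-3.141, 0.001, 3.079]
contact_force: [-0.2, -0.6, -1.4]
gripper_width: 0.268
grasp_force: 59.1
```

>>> {"fn": "send_rows", "kwargs": {
  "steps": "0 0 0 0 0 0 0;0 0 0 0 0 0 0;0 0 0 0 0 0 0"
}}

```text
t: 18.55
eef_pos: [0.4535, -0.0441, 0.0557]
ee_rot: [-3.141, 0.001, 3.08]
contact_force: [-0.8, -1.0, -1.1]
gripper_width: 0.267
grasp_force: 59.2
```

Run:
```python
from h import *
s=state();print(s["t"],s["eef_pos"],s["ee_rot"],s["contact_force"],s["gripper_width"])
i,P=campose("wrist");np.save("P8.npy",P)
im=get_image("wrist")[:,:,::-1].copy();cv2.imwrite("pics/w8.png",im)
sc=get_image("scene")[:,:,::-1].copy();cv2.imwrite("pics/s8.png",sc)
a=cv2.resize(sc[200:300,220:370],None,fx=2.1,fy=2.1,interpolation=3)
o=np.zeros((480,800,3),np.uint8);o[:,:480]=im[:,80:560];o[:a.shape[0],485:485+a.shape[1]]=a[:,:315]
sd=get_image("side")[:,:,::-1].copy();a=cv2.resize(sd[180:280,255:405],None,fx=2.1,fy=2.1,interpolation=3);o[220:430,485:800]=a
cv2.imwrite("pics/o8.png",o)
```

```text
18.55 [ 0.45350506 -0.04414048  0.05568453] [-3.14100683e+00  8.86019467e-04  3.07950522e+00] [-0.77361042 -0.97150705 -1.06226083] 0.2667749439070751
```

View pics/o8.png

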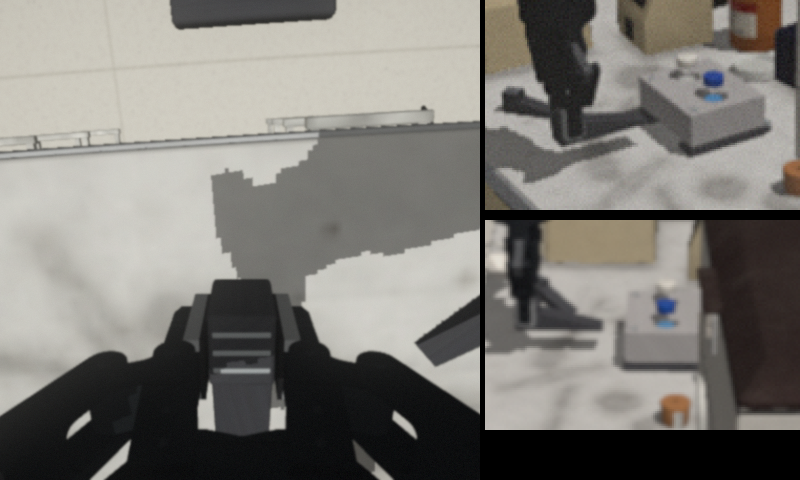

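The wedge is held level in front of the block, aligned and with its tip short of the front edge. Lowering it to the worktop.

>>> {"fn": "send_rows", "kwargs": {
  "steps": "0 0 0 0.015 0 0 0;0 0 0 0.01 0 0 0;0 0 0 0.003 0 0 0;0 0 0 0 0 0 0;0 0 0 0 0 0 0"
}}

```text
t: 19.2
eef_pos: [0.4531, -0.0436, 0.0273]
ee_rot: [3.142, -0.0, 3.079]
contact_force: [-0.1, 0.2, -1.0]
gripper_width: 0.269
grasp_force: 59.2
```

>>> {"fn": "send_rows", "kwargs": {
  "steps": "0 0 0 0.0015 0 0 0;0 0 0 0 0 0 0"
}}

```text
t: 19.4
eef_pos: [0.4532, -0.0436, 0.0269]
ee_rot: [-3.141, -0.001, 3.08]
contact_force: [-7.8, 0.3, 15.6]
gripper_width: 0.266
grasp_force: 61.5
```

>>> {"fn": "send_rows", "kwargs": {
  "steps": "0 0 0 -0.0008 0 0 0;0 -0.01 0 0 0 0 0;0 -0.01 0 0 0 0 0;0 -0.01 0 0 0 0 0;0 0 0 0 0 0 0"
}}

```text
t: 19.9
eef_pos: [0.4848, -0.0456, 0.027]
ee_rot: [-3.141, 0.002, 3.08]
contact_force: [0.2, -0.4, 0.7]
gripper_width: 0.267
grasp_force: 59.5
```

>>> {"fn": "send_rows", "kwargs": {
  "steps": "0 -0.007 0 0 0 0 0;0 -0.007 0 0 0 0 0;0 -0.006 0 0 0 0 0;0 0 0 0 0 0 0;0 0 0 0 0 0 0"
}}

```text
t: 20.4
eef_pos: [0.5038, -0.0466, 0.0269]
ee_rot: [-3.141, 0.002, 3.08]
contact_force: [-0.0, 0.5, 4.1]
gripper_width: 0.267
grasp_force: 60.1
```

>>> {"fn": "send_rows", "kwargs": {
  "steps": "0 -0.003 0 0 0 0 0;0 0 0 0 0 0 0;0 0 0 0 0 0 0"
}}

```text
t: 20.7
eef_pos: [0.5055, -0.0466, 0.0269]
ee_rot: [-3.141, -0.001, 3.08]
contact_force: [-5.6, 1.0, 10.5]
gripper_width: 0.267
grasp_force: 61.0
```

>>> {"fn": "send_rows", "kwargs": {
  "steps": "0 -0.003 0 0 0 0 0;0 0 0 0 0 0 0;0 0 0 0 0 0 0"
}}

```text
t: 21.0
eef_pos: [0.5085, -0.0468, 0.0269]
ee_rot: [-3.142, -0.001, 3.08]
contact_force: [-5.6, 0.4, 10.7]
gripper_width: 0.267
grasp_force: 60.9
```

>>> {"fn": "send_rows", "kwargs": {
  "steps": "0 -0.003 0 0 0 0 0;0 0 0 0 0 0 0;0 0 0 0 0 0 0"
}}

```text
t: 21.3
eef_pos: [0.5115, -0.0469, 0.0269]
ee_rot: [3.142, -0.001, 3.08]
contact_force: [-5.2, 0.3, 10.3]
gripper_width: 0.268
grasp_force: 60.9
```

>>> {"fn": "send_rows", "kwargs": {
  "steps": "0 -0.003 0 0 0 0 0;0 0 0 0 0 0 0;0 0 0 0 0 0 0"
}}

```text
t: 21.6
eef_pos: [0.513, -0.0469, 0.0269]
ee_rot: [3.141, -0.005, 3.08]
contact_force: [-11.6, -0.2, 17.7]
gripper_width: 0.269
grasp_force: 61.7
```

Run:
```python
from h import *
cv2.imwrite("pics/s9.png",get_image("scene")[:,:,::-1]);cv2.imwrite("pics/d9.png",get_image("side")[:,:,::-1])
# image motion of block's top front region vs s8 (template shifts, subpixel)
for n,a,b,boxes in(("scene","s8","s9",[(293,228,62,45)]),("side","d8","d9",[])):
    pass
A=cv2.imread("pics/s8.png",0).astype(np.float32);B=cv2.imread("pics/s9.png",0).astype(np.float32)
for nm,(x,y,W,H) in dict(bluecap=(552-2*0-0,0,0,0),).items(): pass
for nm,(x,y,W,H) in dict(right_front_corner=(308,250,26,24),blue=(318,228,24,18),ref_stopper=(356,274,26,20)).items():
    print(nm,cv2.phaseCorrelate(A[y:y+H,x:x+W],B[y:y+H,x:x+W],cv2.createHanningWindow((W,H),cv2.CV_32F)))
X=[[.562,-.108,.048],[.61,-.081,.072]];print(px("scene",X),px("scene",np.array(X)+[[0,0,.003],[0,0,.0016]]))
```

```text
right_front_corner ((0.19244210746006551, -0.15744683740830467), 0.9901833320841377)
blue ((0.20909510877354087, -0.22619771142340994), 0.8124745179105688)
ref_stopper ((0.4762901495856404, -0.0039136430639370445), 0.8911999848153856)
[[317.36595476 255.32449752]
 [328.59817685 235.01257825]] [[317.3365536  254.07234265]
 [328.58974039 234.35161163]]
```

Block contact is at TCP x ≈ 0.512: the force jumped there, about where I predicted. Pushing about 12 mm further.

>>> {"fn": "send_rows", "kwargs": {
  "steps": "0 -0.003 0 -0.0004 0 0 0;0 0 0 0 0 0 0;0 0 0 0 0 0 0"
}}

```text
t: 22.0
eef_pos: [0.5154, -0.0469, 0.0269]
ee_rot: [3.141, -0.006, 3.08]
contact_force: [-12.4, 0.8, 15.7]
gripper_width: 0.264
grasp_force: 61.7
```

>>> {"fn": "send_rows", "kwargs": {
  "steps": "0 -0.003 0 0 0 0 0;0 0 0 0 0 0 0;0 0 0 0 0 0 0"
}}

```text
t: 22.3
eef_pos: [0.5181, -0.047, 0.0269]
ee_rot: [3.141, -0.006, 3.08]
contact_force: [-12.8, 1.0, 16.5]
gripper_width: 0.268
grasp_force: 61.8
```

>>> {"fn": "send_rows", "kwargs": {
  "steps": "0 -0.002 0 0 0 0 0;0 0 0 0 0 0 0;0 0 0 0 0 0 0"
}}

```text
t: 22.6
eef_pos: [0.5199, -0.0471, 0.0269]
ee_rot: [3.141, -0.007, 3.08]
contact_force: [-15.0, 1.3, 17.6]
gripper_width: 0.269
grasp_force: 61.8
```

```bash
cat > m.py <<'E'
from h import *
import sys
k=sys.argv[1]
for _ in range(1):
    cv2.imwrite(f"pics/s{k}.png",get_image("scene")[:,:,::-1]);cv2.imwrite(f"pics/d{k}.png",get_image("side")[:,:,::-1])
for c,bx in dict(s=dict(corner=(308,250,26,24),blue=(318,228,24,18),stopper=(356,274,26,20)),d=dict(blue=(324,208,34,34))).items():
    A=cv2.imread(f"pics/{c}9.png",0).astype(np.float32);B=cv2.imread(f"pics/{c}{k}.png",0).astype(np.float32)
    for nm,(x,y,W,H) in bx.items():
        print(c,nm,np.round(cv2.phaseCorrelate(A[y:y+H,x:x+W],B[y:y+H,x:x+W],cv2.createHanningWindow((W,H),cv2.CV_32F))[0],2))
s=state();print(s["t"],s["eef_pos"],s["ee_rot"],s["contact_force"],s["grasp_force"])
E
python3 m.py 10
```

```text
s corner [ 0.83 -0.41]
s blue [ 0.35 -0.36]
s stopper [0.5  0.04]
d blue [ 0.55 -0.47]
22.7 [ 0.51989957 -0.04704265  0.02691125] [ 3.14084404 -0.00686292  3.08048093] [-14.26785719   0.26710882  18.86031109] 61.84951186180115
```

>>> {"fn": "send_rows", "kwargs": {
  "steps": "0 -0.003 0 -0.0003 0 0 0;0 0 0 0 0 0 0;0 0 0 0 0 0 0"
}}

```text
t: 23.0
eef_pos: [0.5235, -0.0473, 0.027]
ee_rot: [3.141, -0.005, 3.08]
contact_force: [-10.5, -0.0, 12.3]
gripper_width: 0.269
grasp_force: 61.2
```

>>> {"fn": "send_rows", "kwargs": {
  "steps": "0 -0.003 0 0 0 0 0;0 0 0 0 0 0 0;0 0 0 0 0 0 0;0 0 0 0 0 0 0"
}}

```text
t: 23.4
eef_pos: [0.5264, -0.0474, 0.0269]
ee_rot: [3.141, -0.006, 3.08]
contact_force: [-10.3, 1.1, 12.7]
gripper_width: 0.268
grasp_force: 61.2
```

```bash
python3 m.py 11
python3 - <<'E'
from h import *
# robust: minimise SSD under vertical/horizontal ECC translation for blocks
for k in(10,11):
  for c,bx in dict(s=dict(corner=(300,246,40,30),blue=(320,228,20,18)),d=dict(blue=(328,208,30,34))).items():
    A=cv2.imread(f"pics/{c}9.png",0);B=cv2.imread(f"pics/{c}{k}.png",0)
    for nm,(x,y,W,H) in bx.items():
        M=np.eye(2,3,dtype=np.float32)
        try:
            r,M=cv2.findTransformECC(A[y:y+H,x:x+W],B[y:y+H,x:x+W],M,cv2.MOTION_TRANSLATION,(3,200,1e-6));print(k,c,nm,r,M[:,2].round(2))
        except Exception as e:print(k,c,nm,"fail")
E
```

```text
s corner [ 0.66 -0.82]
s blue [ 0.99 -0.76]
s stopper [ 0.53 -0.19]
d blue [ 0.78 -0.68]
23.5 [ 0.52642066 -0.04743299  0.0269524 ] [ 3.1407992  -0.0055478   3.08028247] [-11.20619996   0.36080333  11.40938943] 61.23704552650452
10 s corner 0.9686213475057781 [ 0.35 -0.2 ]
10 s blue 0.8729456783536232 [ 0.26 -0.29]
10 d blue 0.9230993189309306 [ 0.29 -0.24]
11 s corner 0.9424835863209615 [ 0.68 -0.4 ]
11 s blue 0.9908477847012451 [ 0.78 -0.76]
11 d blue 0.9942340562503417 [ 0.64 -0.53]
```

Block lift is confirmed two ways. The blue vial shifted by about 0.8 px up and right in both fixed cameras, which gives roughly 0.03 rad. The 14 mm of travel past contact gives about 3.6 mm. I'll let it settle and hand in.

>>> {"fn": "send_rows", "kwargs": {
  "steps": "0 0 0 0 0 0 0;0 0 0 0 0 0 0;0 0 0 0 0 0 0"
}}

```text
t: 23.8
eef_pos: [0.5264, -0.0474, 0.0269]
ee_rot: [3.141, -0.006, 3.08]
contact_force: [-11.9, 0.3, 12.6]
gripper_width: 0.269
grasp_force: 61.2
```

```bash
python3 -c "
from station import *
print(state()['eef_pos'],job_done())"
```

```text
the job is handed in; nothing more can be done
[ 0.52640932 -0.04741471  0.02692546] None
```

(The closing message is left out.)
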